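# Gauge the plate gap of a photoreactor sample clamp

## Task

The plate gap of the photoreactor's sample clamp has to be set with the lamp locked out. First pull the orange interlock plug up out of its socket box against its sprung catch and park it, shank down and seated, in the hole of the yellow block. Then take the feeler gauge out of its blue stand by its red handle, slide its steel blade down between the clamp's two plates until it drags snugly, with the tops of the plates level with the green band on the blade, and finish holding it upright there without letting go, leaving the beaker, jar and dish alone.

Things in the scene. Friction and masses are not known exactly. Their poses are not given: they have to be found in the camera images.
- plug_center (a point): Centre of the grip head of the loose orange plug (60 g): head 30 (x) x 24 (y) x 44 (z, up) mm. A round shank, 12 mm diameter, 26 mm long, points down from the head: its end is 48 mm below this point. At the start the shank is in the socket, head resting on the box. A sprung ball in a groove holds it: about 6 to 12 N straight up frees it within 10 mm, then it is loose.
- socket_mouth (a point): Centre of the socket's mouth on top of the cream interlock box, z up. Box fixed to the bench, 70 x 90 x 45 mm high, so this point is 45 mm above the bench. The plug is clear of the socket once raised 30 mm.
- park_mouth (a point): Centre of the mouth of the parking hole in the top of the yellow block, z up; block fixed, 70 x 70 x 35 mm high; the plain hole is 20 mm in diameter, 31 mm deep, so the 12 mm shank drops in easily and the head's underside rests on the block's top (head centre then 22 mm above this point).
- stand: Blue gauge stand, fixed, 60 x 60 x 65 mm high block; origin at the centre of its underside on the bench, z up. A slot in its top, 19.5 mm (its x) x 5.5 mm (its y), 57 mm deep, holds the gauge blade upright.
- gauge_center (a point): Centre of the red handle of the loose feeler gauge (90 g): 30 (x) x 18 (y, the way to pinch) x 50 (z, up) mm. From its underside a steel blade points down, 18 (x) x 4 (y) mm, 62 mm long, tip 87 mm below this point, green band 30 to 40 mm above the tip. At the start it stands in the stand, handle 5 mm above the stand's top; raise 60 mm to clear the slot.
- gauge_tip (a point): Centre of the lower end of the gauge's blade, axes as gauge_center (x along the blade's width, y through its thickness, z up).
- gap_top (a point): Middle of the clamp's gap at the plates' tops, 90 mm above the bench; x along the gap, y across it to the brass plate, z up. Plates 40 mm long, 52 mm deep, open below. Mouth flared to 16 mm (7 on the aluminium side, 9 on the brass side); from 12 mm down narrower than the blade, from 30 mm down parallel, 1 mm: the blade wedges the brass plate back. Base fixed, 100 x 140 mm.
- clamp_head: Floating head of the clamp with the rigid aluminium plate (on the -y side of the gap); it slides freely a few mm across the gap (150 N/m to its middle), so that the plates centre themselves on the blade. Origin on the bench, below the gap's middle.
- clamp_jaw (a joint): Travel in m of the sprung brass plate away from the aluminium plate; 0 at rest, 0.003 with the blade fully in the parallel part; spring 2400 N/m with 1 N preload. While sliding there the blade drags with about 10 to 18 N (less before, in the narrowing part).
- jaw_top (a point): Point on the sprung brass plate (+y side of the gap), at its top edge 90 mm above the bench and 12.5 mm across from the gap's middle at rest; axes as gap_top.
- beaker_rim (a point): Bystander: centre of the rim of a glass beaker 68 mm wide, 80 mm tall, standing on the bench. Leave alone.
- jar_mid (a point): Bystander: middle of an amber jar with black lid, 60 mm wide, 80 mm tall, standing on the bench. Leave alone.
- dish_mid (a point): Bystander: middle of a flat covered dish, 60 mm wide, 18 mm tall, on the bench. Leave alone.
There are look-alikes about, which are no part of the job. Leave any black or white look-alike of the part that bears plug_center alone.

How it is judged:
On the way, in this order (a step that is already met when the one before it is completed fails the run):
1. the plug is pulled clear of its socket (z of plug_center in the frame of socket_mouth above 0.05 m), for 0.05 s.
2. the plug is parked upright and seated in the yellow block, and let go (horizontal distance between plug_center and park_mouth below 0.012 m and z of plug_center in the frame of park_mouth between 0.015 and 0.027 m and angle between plug_center's own z axis and vertical below 0.2 rad and contact force between the fingers and plug below 0.1 N), for 0.2 s.
3. the gauge is drawn up out of its stand (z of gauge_tip in the frame of stand above 0.066 m), for 0.05 s.
4. the blade is between the plates, dragging on both, at the depth of its green band (z of gauge_tip in the frame of gap_top between -0.044 and -0.027 m and x of gauge_tip in the frame of gap_top between -0.013 and 0.013 m and angle between gauge_center's own z axis and vertical below 0.15 rad and contact force between gauge and clamp_jaw above 1.5 N and contact force between gauge and clamp_head above 1.5 N and value of joint clamp_jaw above 0.0015 m), for 0.2 s.
At the end, for the whole second after the job is handed in: Plug in the yellow block (12 mm of axis, head centre 15-27 mm above it, tilt < 0.2), untouched. Fingers hold the gauge (> 2 N) still, tilt < 0.15, blade tip 27-44 mm below the plate tops, within 13 mm along the gap, both plates press it > 1.5 N, brass plate back > 1.5 mm (all of step 2 and all of step 4 and contact force between the fingers and gauge above 2 N and linear speed of gauge below 0.01 m/s); the arm keeps its last pose, push and grip.
It fails at once if a bystander is moved more than 30 mm (distance of any of beaker_rim, jar_mid, dish_mid from where it was at the start of the episode above 0.03 m).
It fails at once if the blade is rammed far past its green band (tip over 50 mm below the plates' tops in the gap) (z of gauge_tip in the frame of gap_top below -0.05 m and contact force between gauge and clamp_jaw above 0.5 N).
It also fails if it takes over 61 s, if anything falls off the work surface, if the arm or the gripper's body presses on something with over 40 N, if the wrist force passes 120 N, or if a joint passes its speed limit or range.

## Robot

A 6-joint arm with a two-finger parallel gripper is mounted at the origin on the work surface. World frame = base frame: x ahead of the robot, y to its left, z up, the work surface at z = 0. Lengths are in m, angles in rad, forces in N, time in s.
With the tool pointing down it reaches from about 0.225 to 0.875 m from the base axis. Payload 3.4 kg.
Tool frame: the origin (TCP) lies between the finger pads; the fingertips stand 14 mm ahead of it and the grasp point (between the pads) lies 5 mm behind it; z points along the fingers, y is the direction in which the jaws open and shut (so a half turn about z gives the same grasp; the last joint's range is limited). The gripper opens to 85 mm and grips with 20 to 120 N. Pads are 22 mm wide; open, the fingers measure 114 mm over their backs; the gripper's body (76 mm by 85 mm) begins 54 mm behind the grasp point. The pads swing forward as they close: fully open they stand 13 mm farther back than shut.
Start: joints at [-1.461, 0.276, 1.505, -0, 1.361, -0.121], TCP at [0.132, -0.56, 0.245] pointing down, gripper open.
Joint ranges: [-2.89, 2.89], [-0.75, 2.08], [0.22, 2.7], [-1.18, 4.32], [0.11, 2.71], [-2.7, 2.7]. Speed limits (rad/s): [2.57, 2.57, 3.14, 3.14, 3.14, 3.14].

## Interface

Orientations are given as a unit quaternion [w, x, y, z].
In Python, from rig import manip, get_image, job gives the robot as it stands. The module is installed in compiled form; this text tells all that it offers.
- The arm moves only by the tool step_arm, never from a script. Its argument "moves" is one flat list of numbers, 5 for each row, row after row: the shift along the tool's x, y, z as a fraction of full scale, then the turn about the tool's z as a fraction of full scale, then the gripper's target within -1 to 1 (shut at 1, half-way at 0, fully open at -1). In form: [dx, dy, dz, twist, hand, dx, dy, dz, twist, hand, ...]. A call has 1 to 5 rows; each row is the pose to reach, as a shift and turn from the pose commanded when the call began, along the tool's axes at that moment, turning the shorter way round; what a row does not reach only later rows make up. Full scale, the value 1, is 500 mm for a shift and pi rad for a turn. A row lasts 1/10 s, in which the tool goes at most 50 mm and 8.59 degrees, less where a joint would pass 70% of its speed; a pose out of reach is approached as far as the arm can. A call with a number of a shift or a turn outside -1 to 1 is refused whole. A call with a gripper value outside its range is refused whole. The fingers move at their own pace and stop on an object; "force" is the grip in N (left out, the last holds). Time passes only in rows, so rows that repeat a pose let the fingers close. It gives the time, the measured TCP pose, the force and the opening at its end, in the units of the state.
- manip.get_state(): the state, without advancing time (a new reading comes with each control period).
- get_image(name): name is "side" or "top" or "wrist"; returns a dict with "frame" (420x560x3 uint8, blue, green, red), "fx", "fy", "cx", "cy" (pixels), "k1" (the pictures are not rectified: a ray, as slopes to the right and down, at radius r is drawn at 1 + k1 r^2 times it, then the intrinsics apply), "rvec" (rotation vector, rad) and "tvec" (3), from world to camera coordinates, as OpenCV has them; the wrist camera has in their place "T_tool_cam" (4x4, takes a point from camera to tool coordinates, whose origin is the TCP and whose axes are the flange's). Camera axes: x right, y down, z forward; pixel columns grow to the right and rows downward; lengths in m; the calibration is good to about 2 mm. A picture is of the moment at which its call begins: read the wrist's pose just before it. There is no depth.
- job.sign_off(): hands the job in, once; it reports no verdict.
The state is a dict: "clock": time; "qpos": joint angles; "qd": joint speeds; "effort": joint torques, N m; "position": TCP position; "ee_rot": TCP orientation; "contact_force": force on the tool from outside, world axes, zero at the start; "moment": the same for the moment, N m; "width": finger opening in m.
Only numpy, scipy, OpenCV 4.12 (cv2) and the standard library are available. Lean on these libraries where they do the work, as an engineer would, in place of code of your own. Each camera call takes 0.05 s, during which the arm holds its last target. There are 200 camera calls.

## Working session

There is one attempt and no reset: what is moved stays moved. The work goes in short steps, Python scripts to look and compute and a tool call to move; the robot and the scene stay as the last step left them, time stands still between calls to the robot, and variables do not carry over. Pictures are saved under pics/ and viewed, about 8 in all and at most 12, crops included, and the job is handed in when it is done.

Besides the shell and the picture viewer there is one more tool, called after "Request:" as a command line: name --argument value ..., lists and objects as JSON in quotes. step_arm: Moves the arm, as the interface text tells. Its arguments: {"type":"object","properties":{"moves":{"type":"array","items":{"type":"number","minimum":-1,"maximum":1}},"force":{"type":"number"}},"required":["moves"]}

```bash
mkdir -p pics; cat > h.py <<'E'
import numpy as np, cv2
from rig import manip, get_image, job
from scipy.spatial.transform import Rotation as R
def q2m(q): return R.from_quat([q[1],q[2],q[3],q[0]]).as_matrix()
def grab(name):
    s=manip.get_state(); d=get_image(name)
    if 'rvec' in d:
        Rm=cv2.Rodrigues(np.array(d['rvec'],float))[0]; t=np.array(d['tvec'],float).ravel()
    else:
        T=np.array(d['T_tool_cam']); W=np.eye(4); W[:3,:3]=q2m(s['ee_rot']); W[:3,3]=s['position']
        C=np.linalg.inv(W@T); Rm,t=C[:3,:3],C[:3,3]
    d['R'],d['t']=Rm,t; return d
def ray(d,u,v):
    x=np.array([(u-d['cx'])/d['fx'],(v-d['cy'])/d['fy']]); y=x.copy()
    for _ in range(20): y=x/(1+d['k1']*(y@y))
    return -d['R'].T@d['t'], d['R'].T@np.array([y[0],y[1],1])
def onz(d,u,v,z):
    o,r=ray(d,u,v); return o+r*(z-o[2])/r[2]
def tri(d1,p1,d2,p2):
    o1,r1=ray(d1,*p1);o2,r2=ray(d2,*p2)
    a=np.linalg.lstsq(np.c_[r1,-r2],o2-o1,rcond=None)[0]
    A,B=o1+a[0]*r1,o2+a[1]*r2; return (A+B)/2,np.linalg.norm(A-B)
def proj(d,P):
    c=d['R']@np.array(P)+d['t']; x=c[:2]/c[2]; x=x*(1+d['k1']*(x@x))
    return np.array([x[0]*d['fx']+d['cx'],x[1]*d['fy']+d['cy']])
E
python3 - <<'E'
from h import *
import pickle
for n in('top','side'):
    d=grab(n); cv2.imwrite(f'pics/{n}0.png',cv2.resize(d['frame'],(800,600))); pickle.dump(d,open(n+'.pkl','wb'))
    print(n,d['fx'],d['k1'],-d['R'].T@d['t'],d['R'][2])
s=manip.get_state();print(s['clock'],s['position'],s['ee_rot'],s['width'],s['contact_force']);print(q2m(s['ee_rot']))
E
```

```text
top 384.1772848750473 -0.047849679187305524 [ 0.48255826 -0.00458712  0.91657087] [ 0.13125491  0.01021611 -0.99129601]
side 409.28743115300034 0.03401855786970404 [0.13238539 0.6443794  0.61057097] [ 0.47335894 -0.68761653 -0.55055865]
0.1 [ 0.13149362 -0.55933945  0.24453518] [-8.01833217e-04  9.93347399e-01  1.15153386e-01  1.46573420e-05] 0.0855434281245239 [ 0.52898282  0.10147911 -0.00585446]
[[ 9.73479395e-01  2.28774656e-01 -1.55547955e-04]
 [ 2.28774609e-01 -9.73478110e-01  1.59637357e-03]
 [ 2.13787285e-04 -1.58962220e-03 -9.99998714e-01]]
```

View pics/top0.png

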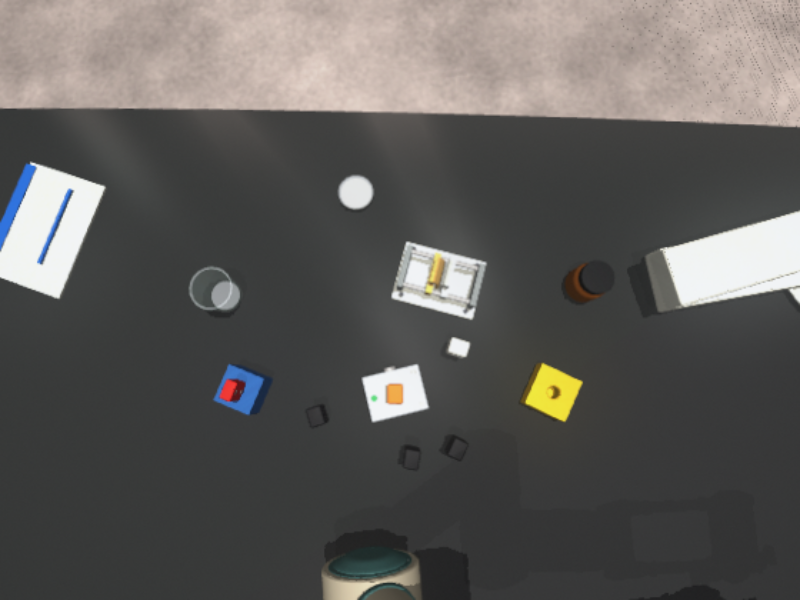

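View pics/side0.png

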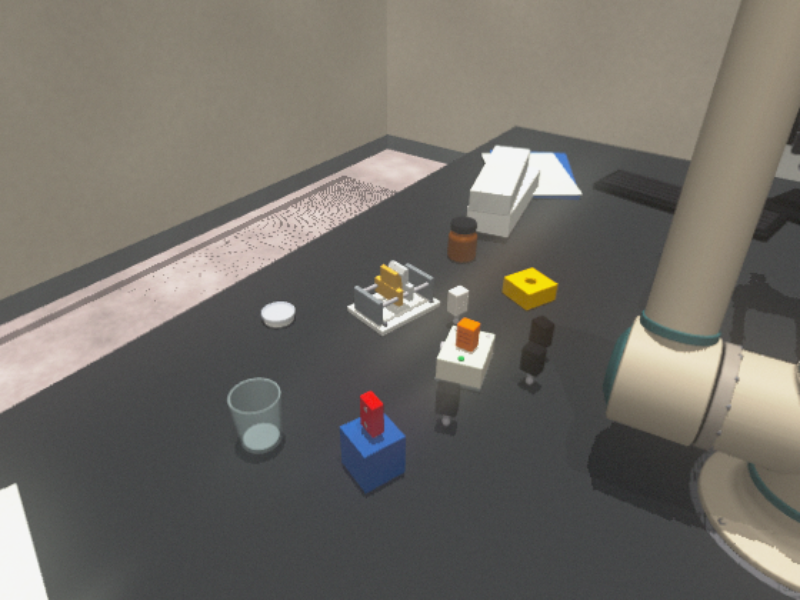

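The pictures (800x600, top / side) show these plug candidates:
- Orange head on the cream box at (395,393) / (468,335). This is the plug.
- Black look-alikes at top (317,415), (411,457) and (456,447).
- White look-alike at top (458,347).

The other items in the top view are the gauge at (232,390) in the blue stand, the yellow block at (552,392), and the clamp at (438,278) with its brass plate.

```bash
cat >> h.py <<'E'
HSV={'orange':((5,150,90),(16,255,255)),'yellow':((22,140,90),(33,255,255)),'red':((0,180,60),(4,255,255)),'blue':((100,120,60),(125,255,255)),'green':((45,90,60),(85,255,255))}
def blobs(d,c,amin=15):
    h=cv2.cvtColor(d['frame'],cv2.COLOR_BGR2HSV); m=cv2.inRange(h,*HSV[c])
    if c=='red': m|=cv2.inRange(h,(175,180,60),(180,255,255))
    cs=cv2.findContours(m,cv2.RETR_EXTERNAL,cv2.CHAIN_APPROX_NONE)[0]
    return m,sorted([k for k in cs if cv2.contourArea(k)>=amin],key=cv2.contourArea)[::-1]
def rectz(d,k,z):
    P=np.array([onz(d,u,v,z)[:2] for u,v in k[:,0]+0.0],np.float32)
    return cv2.minAreaRect(P*1000)
E
python3 - <<'E'
from h import *
import pickle
t=pickle.load(open('top.pkl','rb'));s=pickle.load(open('side.pkl','rb'))
for c,z in(('orange',.089),('yellow',.035),('red',.12),('blue',.065),('green',.05)):
    for n,d in(('top',t),('side',s)):
        for k in blobs(d,c)[1][:3]:
            M=cv2.moments(k); p=(M['m10']/M['m00'],M['m01']/M['m00']); print(c,n,np.round(p,1),M['m00'],np.round(onz(d,*p,z),3),[np.round(a,1) for a in rectz(d,k,z)] if n=='top' else '')
a=t['frame'][160:235,265:350]; cv2.imwrite('pics/crop.png',np.hstack([cv2.resize(a,(400,353),interpolation=2),cv2.resize(t['frame'][235:310,235:320],(400,353),interpolation=2)]))
E
```

```text
orange top [405.3 198.1] 28.5 [ 0.631 -0.281  0.089] [array([ 631.3, -286.6]), array([52.8, 24.2]), np.float64(23.6)]
orange side [326.9 236. ] 193.0 [0.44  0.028 0.089] 
orange side [323.  166.5] 39.0 [ 0.604 -0.236  0.089] 
yellow top [386.9 274.4] 952.5 [ 0.463 -0.254  0.035] [array([ 463.7, -253.7]), array([72.9, 72.4]), np.float64(66.2)]
yellow side [371.  201.3] 699.0 [ 0.453 -0.233  0.035] 
red top [161.9 272.8] 152.0 [0.455 0.233 0.12 ] [array([454.7, 232.8]), array([26.8, 31. ]), np.float64(72.4)]
red side [259.5 280.2] 108.0 [0.454 0.241 0.12 ] 
blue top [169.5 272.3] 888.5 [0.455 0.233 0.065] [array([454.8, 232.7]), array([72.9, 64.3]), np.float64(69.9)]
blue top [ 10.7 140. ] 364.5 [0.75  0.634 0.065] [array([741.1, 637.5]), array([ 20.7, 148.8]), np.float64(72.7)]
blue top [ 38.2 157.6] 102.5 [0.708 0.561 0.065] [array([707.6, 560.9]), array([  7.3, 130.1]), np.float64(72.8)]
blue side [260.7 317.8] 1213.5 [0.432 0.267 0.065] 
blue side [394.7 113.2] 64.0 [ 0.623 -0.8    0.065]
```

View pics/crop.png

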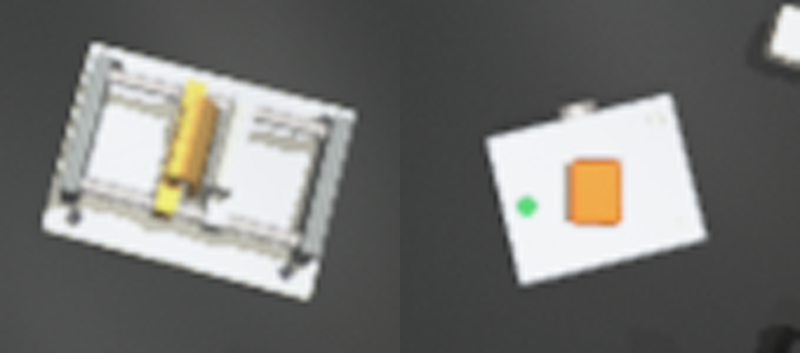

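The crops confirm the orange plug on the cream box, beside a green LED at crop (527,206), with its head nearly square to the image. I'll move over it now and refine with the wrist camera.

Request:
step_arm --moves '[0.3, -0.33, 0, 0, -1, 0.3, -0.33, 0, 0, -1, 0.3, -0.33, 0, 0, -1, 0.3, -0.33, 0, 0, -1, 0.3, -0.33, 0, 0, -1]' --force 40

```text
clock: 0.6
position: [0.2406, -0.3605, 0.2449]
ee_rot: [-0.001, 0.993, 0.116, 0.0]
contact_force: [-0.7, -1.3, 0.5]
width: 0.0856
```

Request:
step_arm --moves '[0.3, -0.33, 0, 0, -1, 0.3, -0.33, 0, 0, -1, 0.3, -0.33, 0, 0, -1, 0.3, -0.33, 0, 0, -1, 0.3, -0.33, 0, 0, -1]'

```text
clock: 1.1
position: [0.3486, -0.1663, 0.2451]
ee_rot: [-0.001, 0.993, 0.117, 0.0]
contact_force: [-0.4, -1.1, 0.5]
width: 0.0853
```

Request:
step_arm --moves '[0.27, -0.32, 0, 0, -1, 0.27, -0.32, 0, 0, -1, 0.27, -0.32, 0, 0, -1, 0.27, -0.32, 0, 0, -1, 0.27, -0.32, 0, 0, -1]'

```text
clock: 1.6
position: [0.4444, 0.0212, 0.245]
ee_rot: [-0.001, 0.993, 0.118, 0.001]
contact_force: [-1.3, -0.8, 0.4]
width: 0.0853
```

```bash
cat >> h.py <<'E'
HSV['orange']=((5,130,90),(19,255,255))
def best(d,c,z,i=0):
    k=blobs(d,c)[1][i]; r=rectz(d,k,z); return np.round(r[0],1),np.round(r[1],1),round(r[2],1)
def totool(P):
    s=manip.get_state(); return q2m(s['ee_rot']).T@(np.array(P)-s['position'])
def st():
    s=manip.get_state(); M=q2m(s['ee_rot']); print('t',round(s['clock'],2),'pos',np.round(s['position'],4),'xax',np.round(M[:,0],3),'zax',np.round(M[:,2],3),'F',np.round(s['contact_force'],1),'w',round(s['width'],4))
E
python3 - <<'E'
from h import *
import pickle
st(); d=grab('wrist'); pickle.dump(d,open('w1.pkl','wb'))
print('cam',-d['R'].T@d['t'],d['R'][2],d['fx'])
cv2.imwrite('pics/w1.png',d['frame'])
t=pickle.load(open('top.pkl','rb'))
for n,e in(('top',t),('wrist',d)):
  for k in blobs(e,'orange',60)[1][:3]:
    M=cv2.moments(k);p=(M['m10']/M['m00'],M['m01']/M['m00']);print(n,np.round(p,1),M['m00'],[np.round(a,1) for a in rectz(e,k,.089)])
E
```

```text
t 1.6 pos [0.4444 0.0212 0.245 ] xax [0.972 0.234 0.001] zax [ 0.001  0.002 -1.   ] F [-1.3 -0.8  0.4] w 0.0853
cam [0.51339679 0.03858349 0.37319257] [-0.27041306 -0.06173845 -0.96076279] 334.12079483874163
top [276.  275.2] 121.0 [array([455.9,  -2.2]), array([27.4, 21.3]), np.float64(1.7)]
wrist [309.5 182. ] 994.5 [array([460.4,   1.1]), array([33.3, 25.7]), np.float64(1.8)]
wrist [426.8   4.4] 115.0 [array([614.1, -50.8]), array([ 9. , 15.4]), np.float64(14.3)]
wrist [404.4  17.2] 97.0 [array([603.1, -36.8]), array([ 8.1, 10.2]), np.float64(58.3)]
```

View pics/w1.png

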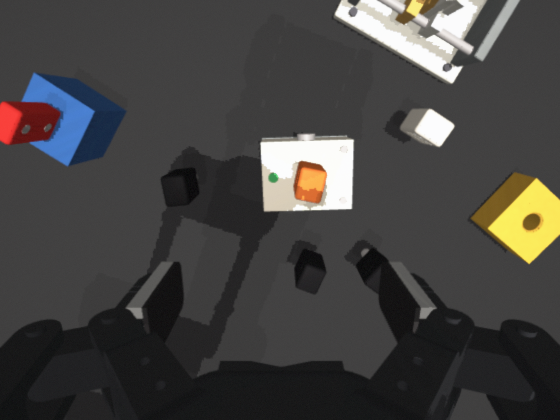

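Request:
step_arm --moves '[0.015, 0.049, 0.16, 0.064, -1, 0.015, 0.049, 0.16, 0.064, -1, 0.015, 0.049, 0.16, 0.064, -1, 0.015, 0.049, 0.16, 0.064, -1]'

```text
clock: 2.05
position: [0.4552, -0.0063, 0.1654]
ee_rot: [-0.0, 1.0, 0.015, -0.001]
contact_force: [0.5, 0.4, 0.7]
width: 0.0856
```

```bash
python3 - <<'E'
from h import *
import pickle
st(); d=grab('wrist'); pickle.dump(d,open('w2.pkl','wb'))
m,ks=blobs(d,'orange',200); k=ks[0]; x,y,w,h=cv2.boundingRect(k)
print('cam',-d['R'].T@d['t'],(x,y,w,h),best(d,'orange',.089))
hsv=cv2.cvtColor(d['frame'],cv2.COLOR_BGR2HSV)
print(hsv[y:y+h:4,x+w//2]); print(hsv[y+3*h//4,x:x+w:4])
c=d['frame'][max(0,y-60):y+h+60,max(0,x-80):x+w+80]; cv2.imwrite('pics/w2.png',cv2.resize(c,None,fx=3,fy=3)[:600,:800]); print(c.shape,max(0,x-80),max(0,y-60))
E
```

```text
t 2.05 pos [ 0.4552 -0.0063  0.1654] xax [ 1.     0.029 -0.002] zax [-0.002  0.    -1.   ] F [0.5 0.4 0.7] w 0.0856
cam [ 0.52644834 -0.00321789  0.29340327] (257, 184, 36, 56) (array([462.7,  -0.6]), array([37. , 22.6]), 2.2)
[[ 10  96 191]
 [ 11 195 154]
 [ 11 199 154]
 [ 11 197 162]
 [ 11 192 229]
 [ 11 191 231]
 [ 11 191 231]
 [ 11 191 231]
 [ 11 192 230]
 [ 11 194 229]
 [ 12 188 245]
 [ 12 188 245]
 [ 12 188 245]
 [ 12 189 244]]
[[ 10 126 217]
 [ 12 187 245]
 [ 12 188 246]
 [ 12 188 245]
 [ 12 189 245]
 [ 12 189 245]
 [ 12 190 245]
 [ 12 188 245]
 [ 11 189 241]]
(176, 196, 3) 177 124
```

View pics/w2.png

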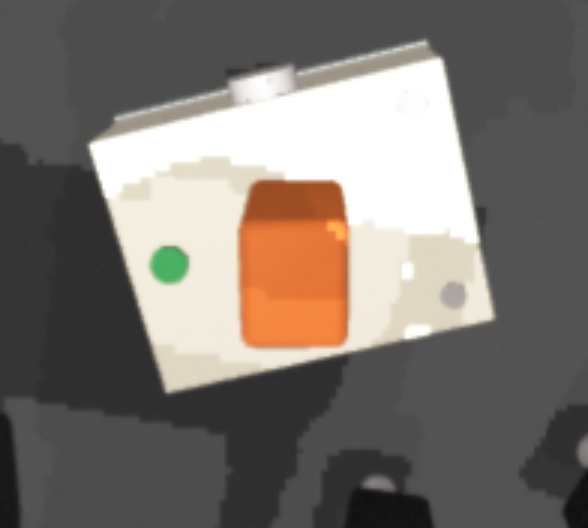

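The wrist crop shows the plug's top face at crop (294,283), which puts its centre near (0.459, -0.001) with a yaw of 2°. It is clear of the dark look-alikes at the bottom. I'll go down and grip.

Request:
step_arm --moves '[0.008, -0.0115, 0.04, 0, -1, 0.008, -0.0115, 0.13, 0, -1, 0.008, -0.0115, 0.203, 0, -1, 0.008, -0.0115, 0.203, 0, -1, 0.008, -0.0115, 0.203, 0, -1]'

```text
clock: 2.6
position: [0.4607, 0.0002, 0.0653]
ee_rot: [0.0, 1.0, 0.015, 0.001]
contact_force: [0.8, -0.8, 0.1]
width: 0.0854
```

Request:
step_arm --moves '[0, 0, 0, 0, 1, 0, 0, 0, 0, 1, 0, 0, 0, 0, 1, 0, 0, 0, 0, 1, 0, 0, 0, 0, 1]' --force 60

```text
clock: 3.1
position: [0.4604, -0.0009, 0.0649]
ee_rot: [0.002, 1.0, 0.016, 0.001]
contact_force: [-1.7, -4.6, 6.7]
width: 0.0232
```

Request:
step_arm --moves '[0, 0, -0.03, 0, 1, 0, 0, -0.07, 0, 1, 0, 0, -0.14, 0, 1, 0, 0, -0.2, 0, 1, 0, 0, -0.2, 0, 1]'

```text
clock: 3.6
position: [0.4625, 0.0001, 0.1677]
ee_rot: [0.001, 1.0, 0.015, 0.004]
contact_force: [0.9, -0.1, -1.0]
width: 0.0231
```

```bash
python3 - <<'E'
from h import *
import pickle
st(); d=grab('wrist'); t=grab('top'); w1=pickle.load(open('w1.pkl','rb'))
cv2.imwrite('pics/w3.png',d['frame'])
# yellow hole: dark blob inside yellow top
for n,e in(('top',t),('w1',w1)):
    m,ks=blobs(e,'yellow',300); k=ks[0]
    hull=np.zeros_like(m); cv2.fillPoly(hull,[cv2.convexHull(k)],255); hull=cv2.erode(hull,np.ones((7,7)))
    v=cv2.cvtColor(e['frame'],cv2.COLOR_BGR2HSV)[...,2]
    q=((v<130)&(hull>0)).astype(np.uint8); N,L,S,C=cv2.connectedComponentsWithStats(q)
    for i in range(1,N):
        if S[i,4]>8: print(n,'hole',C[i].round(1),S[i],onz(e,*C[i],.035).round(4))
    print(n,best(e,'yellow',.035))
E
```

```text
t 3.6 pos [4.625e-01 1.000e-04 1.677e-01] xax [1.    0.03  0.009] zax [ 0.009 -0.001 -1.   ] F [ 0.9 -0.1 -1. ] w 0.0231
top hole [388.6 274.8] [387 271   4   8  20] [ 0.4626 -0.2579  0.035 ]
top (array([ 463.4, -254.2]), array([71.8, 72.4]), 66.2)
w1 hole [531.2 221.2] [524 214  16  15 183] [ 0.4655 -0.2506  0.035 ]
w1 (array([ 464.5, -252. ]), array([71.3, 71.3]), 66.0)
```

View pics/w3.png

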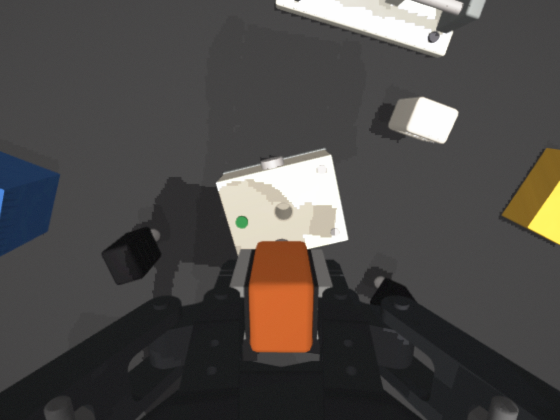

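The wrist view shows the orange plug held between the pads and the empty socket hole at (284,212). I'll carry it over the yellow block.

Request:
step_arm --moves '[-0.009, 0.45, 0, 0, 1, -0.009, 0.45, 0, 0, 1, -0.009, 0.45, 0, 0, 1, -0.009, 0.506, 0, 0, 1, -0.009, 0.506, 0, 0, 1]'

```text
clock: 4.2
position: [0.4613, -0.2507, 0.162]
ee_rot: [-0.001, 1.0, 0.015, -0.001]
contact_force: [-0.1, -0.5, -0.7]
width: 0.0235
```

Request:
step_arm --moves '[0, 0.0, 0.0, 0, 1]'

```text
clock: 4.3
position: [0.4625, -0.2556, 0.162]
ee_rot: [0.001, 1.0, 0.012, -0.0]
contact_force: [-0.6, 1.4, -1.1]
width: 0.0231
```

```bash
python3 - <<'E'
from h import *
st(); d=grab('wrist'); cv2.imwrite('pics/w4.png',d['frame'])
m,ks=blobs(d,'yellow',300); k=ks[0]
hull=np.zeros_like(m); cv2.fillPoly(hull,[cv2.convexHull(k)],255); hull=cv2.erode(hull,np.ones((7,7)))
v=cv2.cvtColor(d['frame'],cv2.COLOR_BGR2HSV)[...,2]
q=((v<110)&(hull>0)).astype(np.uint8); N,L,S,C=cv2.connectedComponentsWithStats(q)
for i in range(1,N):
    if S[i,4]>30: print('hole',C[i].round(1),S[i],onz(d,*C[i],.035).round(4))
print(best(d,'yellow',.035)); m,ks=blobs(d,'orange',300);print(cv2.boundingRect(ks[0]))
E
```

```text
t 4.3 pos [ 0.4625 -0.2556  0.162 ] xax [ 1.     0.024 -0.001] zax [-0.001 -0.003 -1.   ] F [-0.6  1.4 -1.1] w 0.0231
(array([ 454.3, -248.7]), array([71.1, 46.8]), 68.4)
(248, 240, 66, 113)
```

View pics/w4.png

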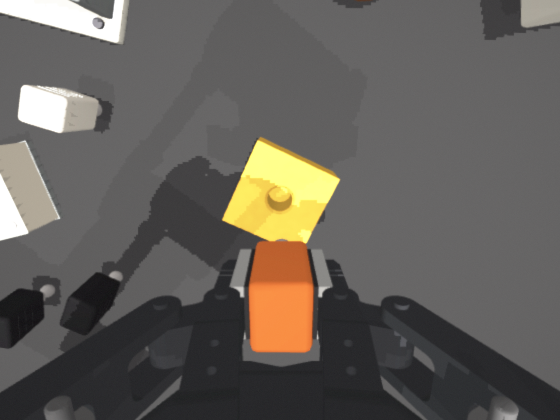

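The parking hole shows at (280,198), just beyond the held plug, whose shank tip is at about (282,241).

```bash
python3 - <<'E'
from h import *
d=grab('wrist'); st()
print('park',onz(d,280,198,.035)); s=manip.get_state()
for dx in(-.002,0): 
  P=np.array(s['position'])+[dx,0,.003]; print('shank tip px if',dx,proj(d,P-[0,0,.048]))
# socket cross-check
E
```

```text
t 4.4 pos [ 0.4614 -0.2498  0.1618] xax [ 1.     0.027 -0.003] zax [-0.003  0.003 -1.   ] F [-0.3  0.3 -1. ] w 0.0234
park [ 0.46528334 -0.24967978  0.035     ]
shank tip px if -0.002 [279.31573348 245.91490268]
shank tip px if 0 [279.39898056 242.59363868]
```

```bash
python3 - <<'E'
from h import *
for i in range(2):
    st(); d=grab('wrist')
    hsv=cv2.cvtColor(d['frame'],cv2.COLOR_BGR2HSV)[...,2]; sub=hsv[150:232,235:330]
    if i==0: print(hsv[180:216:3,280], hsv[200,260:302:3])
    m=cv2.inRange(hsv,60,150); N,L,S,C=cv2.connectedComponentsWithStats(m)
    for j in range(1,N):
        if abs(C[j]-[280,200]).max()<15 and S[j,4]>60: print(C[j],S[j]); p=C[j]; print(onz(d,*p,.035).round(4),totool(onz(d,*p,.035)).round(4))
    m,ks=blobs(d,'orange',300);print(cv2.boundingRect(ks[0]))
E
```

```text
t 4.4 pos [ 0.4614 -0.2498  0.1618] xax [ 1.     0.027 -0.003] zax [-0.003  0.003 -1.   ] F [-0.3  0.3 -1. ] w 0.0234
[255 255 236 241 250 244 198 159 160 207 244 252] [244 244 244 244 242 195 158 160 191 221 202 175 170 193]
(248, 240, 66, 113)
t 4.45 pos [ 0.4614 -0.2486  0.1621] xax [ 1.     0.029 -0.003] zax [-0.003  0.003 -1.   ] F [-0.1 -0.1 -0.3] w 0.0237
(248, 240, 66, 113)
```

Request:
step_arm --moves '[0.012, 0, 0, 0, 1, 0.012, 0, 0.08, 0, 1, 0.012, 0, 0.15, 0, 1, 0.012, 0, 0.15, 0, 1]'

```text
clock: 4.9
position: [0.466, -0.2457, 0.085]
ee_rot: [-0.003, 1.0, 0.016, -0.004]
contact_force: [-0.8, 1.2, -0.6]
width: 0.023
```

```bash
python3 - <<'E'
from h import *
st(); d=grab('wrist'); s=grab('side')
a=cv2.resize(d['frame'][150:300,180:380],(600,450),interpolation=2)
p=proj(s,[.465,-.25,.05]).astype(int); print(p)
b=cv2.resize(s['frame'][p[1]-45:p[1]+30,p[0]-17:p[0]+16],(198,450),interpolation=2)
cv2.imwrite('pics/w5.png',np.hstack([a,b]))
E
```

```text
t 4.9 pos [ 0.466  -0.2457  0.085 ] xax [ 0.999  0.032 -0.008] zax [-0.008  0.006 -1.   ] F [-0.8  1.2 -0.6] w 0.023
[370 192]
```

View pics/w5.png

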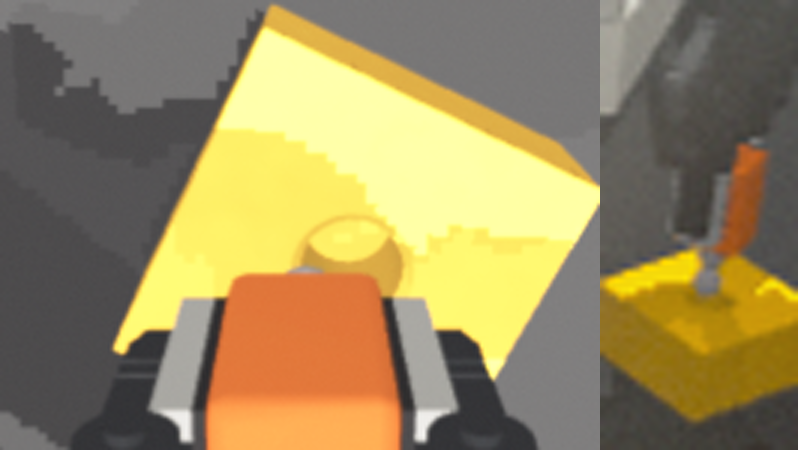

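Left panel: the hole centre is at crop (352,261) and the shank tip at (305,295). The plug has to go about 9 mm toward -y and 6 mm toward +x, and the side view (right panel) agrees. I'll correct that and lower gently while watching the force.

Request:
step_arm --moves '[0.012, 0.018, 0, 0, 1, 0.012, 0.018, 0, 0, 1, 0.012, 0.018, 0.01, 0, 1, 0.012, 0.018, 0.02, 0, 1]'

```text
clock: 5.4
position: [0.4756, -0.2588, 0.0801]
ee_rot: [0.001, 1.0, 0.015, 0.001]
contact_force: [-4.6, 3.9, 41.4]
width: 0.0233
```

```bash
python3 - <<'E'
from h import *
st(); d=grab('wrist'); cv2.imwrite('pics/w6.png',cv2.resize(d['frame'][150:300,180:380],(600,450),interpolation=2)); st()
E
```

```text
t 5.4 pos [ 0.4756 -0.2588  0.0801] xax [1.    0.029 0.002] zax [ 0.002 -0.001 -1.   ] F [-4.6  3.9 41.4] w 0.0233
t 5.45 pos [ 0.4756 -0.2588  0.0803] xax [1.    0.03  0.002] zax [ 0.002 -0.001 -1.   ] F [-0.6  0.3 10.9] w 0.0236
```

View pics/w6.png

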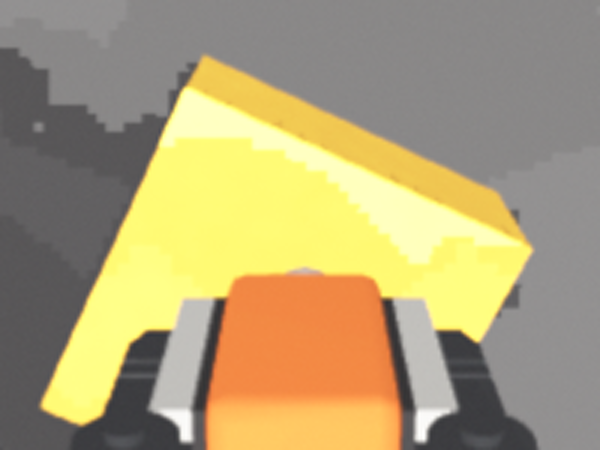

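The plug has overshot onto the block's top. The block's top-face corners are at crop (190,88), (530,248) and (45,405), so I'll compute the hole's offset from those.

```bash
python3 - <<'E'
from h import *
st(); d=grab('wrist')
f=lambda x,y:(180+x/3,150+y/3)
A,B,C=[onz(d,*f(*p),.035) for p in((190,88),(530,248),(45,405))]
print(A,B,C,'sides',np.linalg.norm(A-B),np.linalg.norm(A-C)); c=(B+C)/2; print('centre',c,totool(c))
# previous picture: hole vs corner A
A0,B0,H=[onz(d,*f(*p),.035) for p in((268,25),(600,185),(352,261))]; print('hole from A (prev)',H-A0,'centre from A now',c-A, 'AB',B0-A0,B-A)
H=H-A0+A; print('hole',H,totool(H))
m,ks=blobs(d,'yellow',300); print(best(d,'yellow',.035))
t=grab('top');print(best(t,'yellow',.035)); o=grab('top'); m,ks=blobs(o,'orange',30); print([ (cv2.boundingRect(k),np.round(rectz(o,k,.105)[0],1)) for k in ks[:3]])
# tip px (now on block): front edge
for dx in(-.004,-.002,0,.002):
    print(dx,(proj(d,np.array(manip.get_state()['position'])+[dx+.006,0,-.045])-[180,150])*3)
st()
E
```

```text
t 5.45 pos [ 0.4756 -0.2588  0.0803] xax [1.    0.03  0.002] zax [ 0.002 -0.001 -1.   ] F [-0.6  0.3 10.9] w 0.0236
[ 0.51062158 -0.23667629  0.035     ] [ 0.48238557 -0.29935852  0.035     ] [ 0.44726881 -0.20836133  0.035     ] sides 0.06874833502932963 0.06939244388394043
centre [ 0.46482719 -0.25385992  0.035     ] [-0.01065484 -0.00526025  0.04539163]
hole from A (prev) [-0.04321673 -0.01639829  0.        ] centre from A now [-0.04579439 -0.01718363  0.        ] AB [-0.02722141 -0.06077867  0.        ] [-0.02823602 -0.06268222  0.        ]
hole [ 0.46740486 -0.25307458  0.035     ] [-0.00805513 -0.00596921  0.04539576]
(array([ 499.1, -269. ]), array([68.7, 11.6]), 60.1)
(array([ 500., -253.]), array([42.1, 12.2]), 78.5)
[((303, 181, 7, 18), array([640.7, -62.8]))]
-0.004 [309.3766688  267.79125951]
-0.002 [309.7123652  257.67632589]
0 [310.05007001 247.49903978]
0.002 [310.38979534 237.25900284]
t 5.6 pos [ 0.4755 -0.2587  0.0805] xax [1.    0.03  0.002] zax [ 0.002 -0.002 -1.   ] F [-0.7  0.8 10.5] w 0.0233
```

Request:
step_arm --moves '[0, 0, -0.016, 0, 1, -0.011, -0.009, -0.016, 0, 1, -0.011, -0.009, -0.016, 0, 1, -0.011, -0.009, -0.016, 0, 1, -0.011, -0.009, -0.016, 0, 1]'

```text
clock: 6.1
position: [0.469, -0.2537, 0.0865]
ee_rot: [-0.0, 1.0, 0.015, -0.0]
contact_force: [0.4, -0.4, 1.1]
width: 0.0233
```

```bash
python3 - <<'E'
from h import *
st(); d=grab('wrist'); st(); cv2.imwrite('pics/w7.png',cv2.resize(d['frame'][150:300,180:380],(600,450),interpolation=2))
E
```

```text
t 6.1 pos [ 0.469  -0.2537  0.0865] xax [ 1.    0.03 -0.  ] zax [-0.  0. -1.] F [ 0.4 -0.4  1.1] w 0.0233
t 6.15 pos [ 0.4691 -0.2538  0.0865] xax [ 1.    0.03 -0.  ] zax [-0.  0. -1.] F [-0.4 -0.9 -0.1] w 0.0237
```

View pics/w7.png

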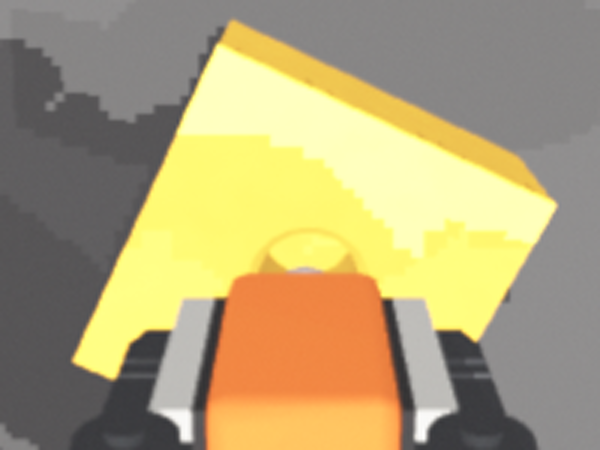

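The arm has settled. The shank tip at (305,267) now lines up with the hole, whose rim spans x 252–360. I'll nudge +1 mm in x and insert.

Request:
step_arm --moves '[0.002, 0, 0.01, 0, 1, 0.002, 0, 0.02, 0, 1, 0.002, 0, 0.03, 0, 1, 0.002, 0, 0.03, 0, 1]'

```text
clock: 6.55
position: [0.4696, -0.2534, 0.0707]
ee_rot: [-0.001, 1.0, 0.015, -0.001]
contact_force: [-0.5, 0.4, -0.7]
width: 0.0235
```

It's in the hole with no contact force. I'll seat it.

Request:
step_arm --moves '[0, 0, 0.015, 0, 1, 0, 0, 0.027, 0, 1, 0, 0, 0.03, 0, 1, 0, 0, 0.033, 0, 1, 0, 0, 0.033, 0, 1]'

```text
clock: 7.05
position: [0.4703, -0.2538, 0.0552]
ee_rot: [0.0, 1.0, 0.015, -0.0]
contact_force: [-0.0, -0.0, -1.0]
width: 0.0234
```

Request:
step_arm --moves '[0, 0, 0.003, 0, 1, 0, 0, 0.005, 0, 1, 0, 0, 0.005, 0, 1]'

```text
clock: 7.35
position: [0.4705, -0.254, 0.0548]
ee_rot: [0.0, 1.0, 0.015, 0.001]
contact_force: [-3.4, 2.2, 11.9]
width: 0.0233
```

Request:
step_arm --moves '[0, 0, 0, 0, -1, 0, 0, 0, 0, -1, 0, 0, 0, 0, -1, 0, 0, 0, 0, -1, 0, 0, 0, 0, -1]'

```text
clock: 7.85
position: [0.4702, -0.2538, 0.0526]
ee_rot: [-0.0, 1.0, 0.015, -0.0]
contact_force: [0.4, 0.1, -0.9]
width: 0.0855
```

Request:
step_arm --moves '[0, 0, -0.08, 0, -1, 0, 0, -0.18, 0, -1, 0, 0, -0.28, 0, -1, 0, 0, -0.36, 0, -1, 0, 0, -0.36, 0, -1]'

```text
clock: 8.35
position: [0.4732, -0.2559, 0.2391]
ee_rot: [0.004, 1.0, 0.015, 0.005]
contact_force: [1.0, -0.0, -0.1]
width: 0.0854
```

```bash
python3 - <<'E'
from h import *
import pickle
st(); d=grab('wrist'); t=grab('top'); s=grab('side')
pickle.dump((t,s),open('ts2.pkl','wb'))
for n,e in(('w',d),('t',t),('s',s)):
  for k in blobs(e,'orange',25)[1][:4]: print(n,cv2.boundingRect(k),np.round(rectz(e,k,.079),1) if 0 else [np.round(a,1) for a in rectz(e,k,.079)])
print('expect px w/t/s',[proj(e,[.4655,-.2535,.057]).round(1) for e in(d,t,s)])
cv2.imwrite('pics/w8.png',cv2.resize(d['frame'],(560,420)))
# clamp in fresh top/side enlarged beside each other
p=proj(t,[.62,-.07,.09]).astype(int);q=proj(s,[.62,-.07,.09]).astype(int);print(p,q)
a=cv2.resize(t['frame'][p[1]-40:p[1]+40,p[0]-40:p[0]+40],(400,400),interpolation=2);b=cv2.resize(s['frame'][q[1]-40:q[1]+40,q[0]-40:q[0]+40],(400,400),interpolation=2)
cv2.imwrite('pics/c8.png',np.hstack([a,b]))
E
```

```text
t 8.35 pos [ 0.4732 -0.2559  0.2391] xax [1.   0.03 0.01] zax [ 0.011 -0.008 -1.   ] F [ 1.  -0.  -0.1] w 0.0854
w (263, 176, 29, 41) [array([ 471.5, -252.4]), array([36.7, 25.2]), np.float64(1.6)]
w (321, 0, 59, 27) [array([ 618.6, -304.1]), array([46.4, 14.7]), np.float64(80.9)]
w (37, 0, 14, 5) [array([622.9, -65.9]), array([ 2.8, 10.3]), np.float64(0.4)]
w (48, 7, 10, 10) [array([617. , -71.8]), array([6.4, 5.2]), np.float64(44.9)]
t (303, 181, 7, 18) [array([646. , -64.7]), array([ 7.5, 38.3]), np.float64(77.3)]
s (263, 186, 19, 28) [array([628.4, -33.9]), array([ 42.8, 122.9]), np.float64(37.2)]
s (364, 179, 15, 20) [array([ 455.5, -222.6]), array([32.8, 96.2]), np.float64(19.4)]
s (314, 162, 20, 10) [array([ 611. , -252.3]), array([53. , 51.7]), np.float64(28.9)]
expect px w/t/s [array([278.1, 196.9]), array([389.4, 273.7]), array([371. , 189.3])]
[309 200] [283 189]
```

The plug seated with a 12 N press, and its orange pixels in the wrist and side views match the expected spot. Next I'll move over the gauge.

Request:
step_arm --moves '[-0.005, -0.5, 0, 0.06, -1, -0.005, -0.5, 0, 0.06, -1, -0.005, -0.5, 0, 0.06, -1, -0.005, -0.5, 0, 0.06, -1, -0.005, -0.5, 0, 0.06, -1]'

```text
clock: 9.0
position: [0.4587, -0.0038, 0.2305]
ee_rot: [-0.0, 0.997, -0.08, -0.002]
contact_force: [0.5, 0.5, -0.5]
width: 0.0852
```

```bash
python3 - <<'E'
from h import *
st();  
s=manip.get_state(); M=q2m(s['ee_rot']); print(totool([.452,.236,.239]), 'yaw',np.degrees(np.arctan2(M[1,0],M[0,0])))
E
```

```text
t 9.0 pos [ 0.4587 -0.0038  0.2305] xax [ 0.987 -0.159 -0.005] zax [-0.004  0.001 -1.   ] F [ 0.5  0.5 -0.5] w 0.0852
[-0.04471569 -0.2357337  -0.00829793] yaw -9.14071336477245
```

Request:
step_arm --moves '[-0.09, -0.47, -0.02, 0.055, -1, -0.09, -0.47, -0.02, 0.055, -1, -0.09, -0.47, -0.02, 0.055, -1, -0.09, -0.47, -0.02, 0.055, -1, -0.09, -0.47, -0.02, 0.055, -1]'

```text
clock: 9.5
position: [0.4515, 0.2351, 0.2405]
ee_rot: [0.001, 0.986, -0.165, -0.002]
contact_force: [1.8, 0.2, 0.8]
width: 0.0852
```

Request:
step_arm --moves '[0, 0, 0, 0, -1, 0, 0, 0, 0, -1]'

```text
clock: 9.7
position: [0.4518, 0.2338, 0.2405]
ee_rot: [0.002, 0.987, -0.164, -0.002]
contact_force: [-0.6, -0.3, 0.7]
width: 0.0857
```

```bash
python3 - <<'E'
from h import *
import pickle
st(); d=grab('wrist'); st(); pickle.dump(d,open('w9.pkl','wb'))
C=-d['R'].T@d['t']; print('cam',C)
for k in blobs(d,'red',100)[1][:2]:
    x,y,w,h=cv2.boundingRect(k); print((x,y,w,h),[np.round(a,1) for a in rectz(d,k,.12)])
k=blobs(d,'blue',300)[1][0]; print(cv2.boundingRect(k),[np.round(a,1) for a in rectz(d,k,.065)])
x,y,w,h=cv2.boundingRect(k); x0,y0=max(0,x-20),max(0,y-20)
a=cv2.resize(d['frame'][y0:y0+130,x0:x0+133],(400,391),interpolation=2)
w1=pickle.load(open('ts2.pkl','rb')); b=cv2.resize(w1[0]['frame'][160:240,269:349],(400,391),interpolation=2)
cv2.imwrite('pics/g9.png',np.hstack([a,b])); print('origin',x0,y0)
E
```

```text
t 9.7 pos [0.4518 0.2338 0.2405] xax [ 0.947 -0.323 -0.003] zax [-0.004 -0.002 -1.   ] F [-0.6 -0.3  0.7] w 0.0857
t 9.75 pos [0.4521 0.2328 0.2408] xax [ 0.946 -0.325 -0.003] zax [-0.004 -0.002 -1.   ] F [0.7 0.7 0. ] w 0.0856
cam [0.51961123 0.21217309 0.36836124]
(261, 172, 22, 47) [array([460.6, 239.2]), array([16.3, 36.5]), np.float64(70.2)]
(241, 146, 66, 71) [array([459.5, 239.5]), array([60.1, 66.1]), np.float64(69.7)]
origin 221 126
```

View pics/g9.png

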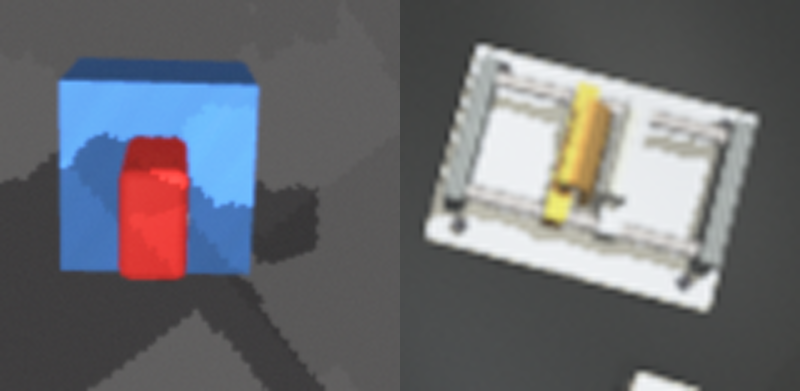

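Left panel: the red handle's top face is centred near crop (153,224) on the blue stand, with a yaw of -20°, and the tool is almost aligned. Right panel: the clamp with its yellow brass plate at (585,150), on the left of the gap. Now I'll grasp the gauge.

Request:
step_arm --moves '[0.006, -0.016, 0.05, 0.005, -1, 0.006, -0.016, 0.15, 0.005, -1, 0.006, -0.016, 0.24, 0.005, -1, 0.006, -0.016, 0.297, 0.005, -1, 0.006, -0.016, 0.297, 0.005, -1]'

```text
clock: 10.25
position: [0.455, 0.2366, 0.0899]
ee_rot: [0.003, 0.985, -0.174, -0.005]
contact_force: [-0.2, -0.2, -1.0]
width: 0.0858
```

Request:
step_arm --moves '[0, 0, 0, 0, 1, 0, 0, 0, 0, 1, 0, 0, 0, 0, 1, 0, 0, 0, 0, 1, 0, 0, 0, 0, 1]' --force 80

```text
clock: 10.75
position: [0.459, 0.2397, 0.0955]
ee_rot: [0.0, 0.985, -0.172, 0.001]
contact_force: [-0.6, -1.5, 4.1]
width: 0.0171
```

Request:
step_arm --moves '[0, 0, -0.03, 0, 1, 0, 0, -0.08, 0, 1, 0, 0, -0.16, 0, 1, 0, 0, -0.24, 0, 1, 0, 0, -0.24, 0, 1]'

```text
clock: 11.25
position: [0.4618, 0.2414, 0.2201]
ee_rot: [-0.003, 0.985, -0.173, 0.005]
contact_force: [0.2, 0.9, -0.5]
width: 0.0171
```

```bash
python3 - <<'E'
from h import *
import pickle
st(); t,s=pickle.load(open('ts2.pkl','rb'))
# clamp from top: brass (orange/yellow) pixels & white base rect
h=cv2.cvtColor(t['frame'],cv2.COLOR_BGR2HSV); m=cv2.inRange(h,(8,90,60),(35,255,255)); m[:150]=0;m[250:]=0;m[:,:270]=0;m[:,:]*=1;m[:,345:]=0
k=max(cv2.findContours(m,0,1)[0],key=cv2.contourArea); print('brass',cv2.boundingRect(k),[np.round(a,1) for a in rectz(t,k,.09)])
# right picture panel to px: u=269+(x-400)/5, v=160+y*80/391
f=lambda x,y:(269+(x-400)/5,160+y*80/391)
for n,p,z in (('TL',(478,45),.01),('TR',(757,115),.01),('BR',(712,308),.01),('BL',(427,238),.01)): print(n,onz(t,*f(*p),z).round(4))
for n,p in (('yel top',(585,85)),('yel bot',(552,220)),('brass TR',(612,100)),('brass BR',(585,190)),('alu? ',(622,110))): print(n,onz(t,*f(*p),.09).round(4))
E
```

```text
t 11.25 pos [0.4618 0.2414 0.2201] xax [ 0.94  -0.34   0.009] zax [ 0.012  0.004 -1.   ] F [ 0.2  0.9 -0.5] w 0.0171
brass (298, 177, 13, 29) [array([638.5, -59.4]), array([17.3, 64.2]), np.float64(76.6)]
TL [ 0.7076 -0.0155  0.01  ]
TR [ 0.6761 -0.1506  0.01  ]
BR [ 0.58   -0.1298  0.01  ]
BL [0.6105 0.0063 0.01  ]
yel top [ 0.6706 -0.062   0.09  ]
yel bot [ 0.6088 -0.0488  0.09  ]
brass TR [ 0.6641 -0.074   0.09  ]
brass BR [ 0.6228 -0.0629  0.09  ]
alu?  [ 0.6596 -0.0784  0.09  ]
```

The gauge is held and drawn out, with its tip about 130 mm above the bench. I'll carry it to a stand-off short of the clamp so that the wrist camera sits over the gap.

Request:
step_arm --moves '[0.22, 0.24, 0.02, -0.039, 1, 0.22, 0.24, 0.02, -0.039, 1, 0.22, 0.24, 0.02, -0.039, 1, 0.22, 0.24, 0.02, -0.039, 1, 0.22, 0.24, 0.02, -0.039, 1]'

```text
clock: 11.75
position: [0.5213, 0.088, 0.2034]
ee_rot: [0.0, 0.993, -0.114, -0.001]
contact_force: [-0.3, 0.5, -0.9]
width: 0.0172
```

```bash
python3 - <<'E'
from h import *
st(); print(totool([.586,-.055,.2])/.5)
E
```

```text
t 11.75 pos [0.5213 0.088  0.2034] xax [ 0.974 -0.226 -0.001] zax [-0.001 -0.    -1.   ] F [-0.3  0.5 -0.9] w 0.0172
[0.19071748 0.24936733 0.0066558 ]
```

Request:
step_arm --moves '[0.19, 0.25, 0.005, 0, 1, 0.19, 0.25, 0.005, 0, 1, 0.19, 0.25, 0.005, 0, 1, 0.19, 0.25, 0.005, 0, 1, 0.19, 0.25, 0.005, 0, 1]'

```text
clock: 12.25
position: [0.5859, -0.0529, 0.2011]
ee_rot: [-0.001, 0.994, -0.113, -0.001]
contact_force: [-0.2, -0.2, -1.5]
width: 0.017
```

Request:
step_arm --moves '[0, 0, 0, 0, 1, 0, 0, 0, 0, 1, 0, 0, 0, 0, 1]'

```text
clock: 12.55
position: [0.5853, -0.0515, 0.202]
ee_rot: [-0.0, 0.994, -0.111, -0.0]
contact_force: [-0.3, -0.2, -0.9]
width: 0.0171
```

```bash
python3 - <<'E'
from h import *
import pickle
st(); d=grab('wrist'); s=grab('side'); st(); pickle.dump((d,s,manip.get_state()),open('w10.pkl','wb'))
q=proj(d,[.645,-.07,.09]).astype(int); r=proj(s,[.62,-.06,.11]).astype(int); print(q,r)
x0,y0=q[0]-65,max(0,q[1]-75); x1,y1=r[0]-50,r[1]-55
a=cv2.resize(d['frame'][y0:y0+200,x0:x0+133],(399,600),interpolation=2)
b=cv2.resize(s['frame'][y1:y1+100,x1:x1+100],(400,400),interpolation=2); b=cv2.copyMakeBorder(b,0,200,0,0,0)
cv2.imwrite('pics/c10.png',np.hstack([a,b])); print('origins',x0,y0,x1,y1)
E
```

```text
t 12.55 pos [ 0.5853 -0.0515  0.202 ] xax [ 0.975 -0.221 -0.   ] zax [-0.  0. -1.] F [-0.3 -0.2 -0.9] w 0.0171
t 12.65 pos [ 0.5856 -0.0521  0.2021] xax [ 0.975 -0.221  0.   ] zax [ 0.  0. -1.] F [-0.1  0.5 -0.9] w 0.0172
[289 122] [280 184]
origins 224 47 230 129
```

View pics/c10.png

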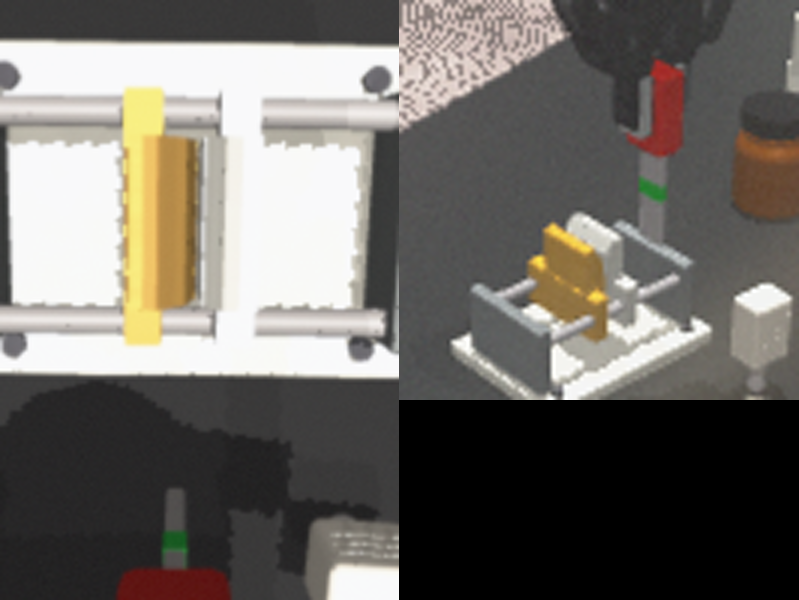

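Last picture, left panel: the gap seam is at crop x≈197, with the plates spanning y 135–305. The blade tip is at (175,489) and the green band at (175,541). The side view shows the blade upright. Next I'll compute the offset between blade and gap.

```bash
python3 - <<'E'
from h import *
import pickle
d,s,S=pickle.load(open('w10.pkl','rb')); f=lambda x,y:(224+x/3,47+y/3)
M=q2m(S['ee_rot']); p=np.array([.5855,-.0518,.202]); tt=lambda P:(M.T@(P-p)).round(4)
print('cx',d['cx'],'cam',-d['R'].T@d['t'])
for n,q,z in(('gap.09',(197,220),.09),('seam.06',(198,220),.06),('gap near',(197,305),.09),('gap far',(197,137),.09),('seam near',(197,305),.075),('brass edge',(161,220),.09),('alu edge',(225,220),.09),('tip front',(175,489),.1145),('band mid',(175,541),.1495),('plate dir top',(163,137),.09),('plate dir bot',(163,305),.09)):
    P=onz(d,*f(*q),z); print(n,P.round(4),'tool',tt(P))
# side view: blade line and tip. panel: x=(X-399)/4+230, y=Y/4+129
g=lambda x,y:(230+(x-399)/4,129+y/4)
for n,q in(('s band',(652,189)),):
    D,e=tri(d,f(175,541),s,g(*q)); print(n,D,e,tt(D))
# head colours rows for seam
row=cv2.cvtColor(d['frame'],cv2.COLOR_BGR2HSV)[120,262:308]; print([tuple(int(c) for c in r) for r in row])
# blade columns
r=d['frame'][215,272:294].mean(1).round().astype(int); print(r)
E
```

```text
cx 280.72522858509683 cam [ 0.65465162 -0.06624841  0.33009254]
gap.09 [ 0.6461 -0.0702  0.09  ] tool [0.0632 0.0045 0.112 ]
seam.06 [ 0.645  -0.0709  0.06  ] tool [0.0623 0.0055 0.142 ]
gap near [ 0.627 -0.066  0.09 ] tool [0.0436 0.0047 0.112 ]
gap far [ 0.6641 -0.0741  0.09  ] tool [0.0816 0.0044 0.112 ]
seam near [ 0.6252 -0.066   0.075 ] tool [0.0419 0.005  0.127 ]
brass edge [ 0.648 -0.062  0.09 ] tool [ 0.0632 -0.0038  0.112 ]
alu edge [ 0.6447 -0.0765  0.09  ] tool [0.0632 0.011  0.112 ]
tip front [ 0.5908 -0.0524  0.1145] tool [ 0.0053 -0.0006  0.0875]
band mid [ 0.591  -0.0524  0.1495] tool [ 0.0055 -0.0007  0.0525]
plate dir top [ 0.6658 -0.0666  0.09  ] tool [ 0.0816 -0.0033  0.112 ]
plate dir bot [ 0.6288 -0.0581  0.09  ] tool [ 0.0436 -0.0034  0.112 ]
s band [ 0.58634538 -0.05439563  0.14526548] 0.0077379285088344345 [0.0014 0.0024 0.0567]
[(30, 6, 228), (21, 18, 194), (19, 29, 185), (18, 100, 187), (20, 143, 210), (25, 134, 241), (26, 128, 248), (26, 126, 248), (26, 128, 248), (24, 137, 244), (21, 143, 241), (21, 145, 240), (20, 146, 240), (20, 146, 238), (18, 153, 211), (18, 153, 188), (18, 153, 183), (18, 152, 181), (18, 152, 181), (18, 152, 180), (18, 154, 184), (18, 153, 187), (18, 152, 186), (18, 153, 172), (19, 152, 141), (18, 152, 124), (18, 136, 126), (19, 65, 133), (21, 26, 126), (20, 4, 179), (23, 13, 182), (21, 19, 178), (23, 18, 181), (24, 20, 183), (24, 20, 183), (21, 20, 180), (24, 19, 190), (25, 12, 237), (23, 9, 245), (23, 9, 245), (23, 9, 245), (26, 8, 245), (20, 3, 247), (0, 0, 249), (120, 1, 250), (120, 1, 250)]
[38 39 39 39 39 38 43 65 78 79 79 78 76 62 46 38 37 38 37 39 38 39]
```

The mouth edges are at u≈276 (brass) and u≈298.5 (aluminium), 16 mm apart as expected, so the gap middle is at tool y +3.8 mm. The blade is at -0.7 mm. The shift needed is about +66 mm in x and +4.5 mm in y.

Request:
step_arm --moves '[0.07, 0.009, 0, 0, 1, 0.133, 0.009, 0, 0, 1, 0.133, 0.009, 0, 0, 1, 0.133, 0.009, 0, 0, 1, 0.133, 0.009, 0, 0, 1]'

```text
clock: 13.15
position: [0.6486, -0.072, 0.2016]
ee_rot: [-0.0, 0.994, -0.112, -0.001]
contact_force: [0.3, -0.3, -1.0]
width: 0.017
```

Request:
step_arm --moves '[0, 0, 0.02, 0, 1, 0, 0, 0.02, 0, 1, 0, 0, 0.02, 0, 1]'

```text
clock: 13.45
position: [0.6489, -0.0723, 0.1913]
ee_rot: [-0.0, 0.994, -0.112, -0.001]
contact_force: [-0.5, -0.2, -0.4]
width: 0.017
```

```bash
python3 - <<'E'
from h import *
import pickle
st(); d=grab('wrist'); st(); pickle.dump(d,open('w11.pkl','wb'))
h=cv2.cvtColor(d['frame'],cv2.COLOR_BGR2HSV)
for v in (185,190,195,200,205,210,215,220): print(v,' '.join(f'{a[0]}/{a[1]}/{a[2]}' for a in h[v,262:306:1][::2]))
g=blobs(d,'green',10)[1]; print('green',[cv2.boundingRect(k) for k in g])
s=manip.get_state(); p=np.array(s['position']);M=q2m(s['ee_rot'])
print('tip front exp',proj(d,p+M@[.0053,-.0007,.0875]),'mid gap .09 exp',proj(d,np.array([.6458,-.0695,.09])))
E
```

```text
t 13.45 pos [ 0.6489 -0.0723  0.1913] xax [ 0.975 -0.223 -0.001] zax [-0.001  0.    -1.   ] F [-0.5 -0.2 -0.4] w 0.017
t 13.5 pos [ 0.6493 -0.0724  0.1917] xax [ 0.975 -0.223 -0.   ] zax [-0.  0. -1.] F [ 0.8  0.4 -1.5] w 0.0172
185 18/152/121 19/151/113 19/152/121 18/152/153 18/142/144 18/115/133 18/151/120 18/151/125 18/153/132 18/140/137 20/40/153 15/20/127 18/21/119 20/18/128 17/12/153 15/3/198 20/18/128 18/20/130 18/20/128 15/6/175 45/2/253 30/2/253
190 18/152/175 19/151/169 18/151/160 19/152/136 18/151/127 18/152/166 19/152/146 18/152/190 18/153/142 19/140/138 19/35/176 25/13/217 22/19/197 21/19/191 22/18/209 26/16/223 22/12/239 30/2/251 30/1/252 30/1/252 30/2/253 30/2/253
195 18/151/179 18/152/174 18/153/172 18/152/138 18/152/126 18/153/127 18/152/129 18/152/131 18/154/111 19/133/111 20/39/158 24/20/180 22/19/199 22/20/195 24/10/244 25/6/250 25/6/250 0/1/253 0/0/253 30/1/253 25/13/219 30/6/240
200 18/151/182 18/153/175 18/151/174 19/152/138 18/153/125 18/153/127 19/150/129 18/152/131 18/153/108 18/132/112 20/35/168 25/19/151 23/20/150 23/20/152 22/12/234 21/7/249 24/5/250 30/2
[... 372 characters left out ...]
8 17/52/94 13/18/100 13/17/107 22/19/148 21/17/149 21/18/187 22/20/194 20/20/196 24/18/214 24/18/216 23/19/216 23/21/190 21/23/186
215 18/153/204 18/151/194 18/152/174 18/149/142 18/153/140 18/154/136 18/151/142 18/150/141 18/143/112 13/25/92 12/14/89 8/11/90 25/19/151 23/21/159 21/19/187 21/18/194 24/20/196 23/19/219 24/19/219 23/19/217 20/24/189 23/22/185
220 18/153/204 18/151/196 18/151/193 18/150/153 18/153/140 18/152/138 18/152/143 19/151/142 18/137/112 15/17/90 15/12/88 15/11/91 23/20/153 25/18/153 21/19/188 24/20/194 21/18/195 23/19/216 21/19/217 22/18/214 23/22/187 21/23/186
green [(278, 224, 8, 7)]
tip front exp [281.90509723 209.87066681] mid gap .09 exp [279.93770508 216.48063275]
```

The blade (u≈282.3) and the gap seam (u≈281.5) agree within 0.5 mm. I'll descend in stages while watching the force.

Request:
step_arm --moves '[0, 0, 0.02, 0, 1, 0, 0, 0.04, 0, 1, 0, 0, 0.05, 0, 1, 0, 0, 0.06, 0, 1, 0, 0, 0.06, 0, 1]'

```text
clock: 14.0
position: [0.6495, -0.0725, 0.1606]
ee_rot: [-0.0, 0.994, -0.112, -0.001]
contact_force: [2.0, 0.3, -2.4]
width: 0.0174
```

Request:
step_arm --moves '[0, 0, 0.008, 0, 1, 0, 0, 0.016, 0, 1, 0, 0, 0.024, 0, 1, 0, 0, 0.03, 0, 1, 0, 0, 0.03, 0, 1]'

```text
clock: 14.5
position: [0.6506, -0.0728, 0.1482]
ee_rot: [0.0, 0.994, -0.112, 0.002]
contact_force: [0.1, 0.3, 6.4]
width: 0.0167
```

```bash
python3 - <<'E'
from h import *
st(); d=grab('wrist'); g=blobs(d,'green',5)[1]; print([cv2.boundingRect(k) for k in g]); st()
E
```

```text
t 14.5 pos [ 0.6506 -0.0728  0.1482] xax [ 0.975 -0.223  0.003] zax [ 0.003 -0.001 -1.   ] F [0.1 0.3 6.4] w 0.0167
[(278, 224, 8, 8)]
t 14.55 pos [ 0.6507 -0.0728  0.1482] xax [ 0.975 -0.223  0.003] zax [ 0.003 -0.001 -1.   ] F [-0.4 -0.4  6. ] w 0.0171
```

Request:
step_arm --moves '[0, 0, 0.005, 0, 1, 0, 0, 0.01, 0, 1, 0, 0, 0.015, 0, 1, 0, 0, 0.015, 0, 1, 0, 0, 0.015, 0, 1]'

```text
clock: 15.05
position: [0.651, -0.0728, 0.1406]
ee_rot: [0.0, 0.994, -0.112, 0.002]
contact_force: [0.2, 0.7, 6.2]
width: 0.0169
```

```bash
python3 - <<'E'
from h import *
import pickle
st(); d=grab('wrist'); s=grab('side'); g=blobs(d,'green',5)[1]; print([cv2.boundingRect(k) for k in g]); st()
h=cv2.cvtColor(d['frame'],cv2.COLOR_BGR2HSV)
for v in range(218,250,2): print(v,' '.join(f'{a[0]}/{a[1]}/{a[2]}' for a in h[v,274:290:2]))
gs=blobs(s,'green',3)[1]; print('side green',[cv2.boundingRect(k) for k in gs])
for z in(.08,.085,.09,.095): print(z,proj(s,[.645,-.0705,z]).round(1))
print('side orange plug',[cv2.boundingRect(k) for k in blobs(s,'orange',25)[1][:4]])
cv2.imwrite('pics/end.png',np.hstack([cv2.resize(d['frame'][190:290,215:345],(390,300)),cv2.resize(s['frame'][130:230,215:345],(390,300))]))
E
```

```text
t 15.05 pos [ 0.651  -0.0728  0.1406] xax [ 0.975 -0.223  0.004] zax [ 0.004 -0.001 -1.   ] F [0.2 0.7 6.2] w 0.0169
[(278, 224, 8, 8)]
t 15.15 pos [ 0.6509 -0.0728  0.1406] xax [ 0.975 -0.223  0.004] zax [ 0.004 -0.001 -1.   ] F [ 1.5 -0.   5.7] w 0.017
218 18/153/112 18/155/97 18/137/97 10/18/85 10/9/81 15/12/83 23/21/146 23/22/137
220 18/155/112 18/151/96 18/137/95 12/15/84 15/12/83 15/12/82 25/19/144 22/21/136
222 18/150/112 18/151/98 18/130/96 18/15/83 18/16/81 24/16/82 22/20/143 22/20/137
224 19/155/112 18/150/97 38/139/81 63/156/90 63/158/89 63/139/88 35/21/143 22/21/136
226 18/149/113 18/155/97 44/146/84 64/189/89 65/185/91 64/189/89 39/24/141 21/19/136
228 18/152/114 18/155/97 44/146/84 65/183/89 64/184/90 64/182/91 39/25/143 24/19/136
230 18/154/114 18/148/98 50/138/107 61/73/94 61/62/90 61/72/95 45/34/151 24/19/135
232 18/153/113 18/157/96 38/93/88 10/9/81 8/13/81 30/10/80 33/22/142 24/19/136
234 18/153/113 18/152/97 18/74/89 12/16/82 8/13/81 24/16/82 33/20/138 24/19/135
236 12/174/104 11/175/96 8/130/92 0/87/88 0/87/88 3/88/87 8/64/116 6/64/120
238 0/201/95 1/205/97 1/207/95 0/207/95 1/199/96 1/209/94 1/206/93 1/207/95
240 2/207/95 0/197/96 1/207/96 0/202/96 0/200/97 2/209/95 1/201/95 1/203/94
242 1/205/96 0/207/95 0/206/94 1/197/97 1/205/96 1/205/96 1/202/96 1/204/95
244 1/202/96 1/205/96 0/203/94 1/210/96 1/205/96 1/202/96 1/202/96 1/204/95
246 0/204/95 0/204/95 1/205/96 1/199/96 0/205/96 2/209/95 0/200/97 1/202/96
248 1/205/96 1/202/96 1/209/94 1/205/96 1/212/94 1/209/95 0/200/97 1/209/95
side green [(272, 184, 7, 6), (321, 250, 4, 2)]
0.08 [275.1 190.1]
0.085 [275.1 188.4]
0.09 [275.1 186.7]
0.095 [275.1 184.9]
side orange plug [(262, 185, 20, 29), (364, 179, 16, 20), (314, 162, 20, 21)]
```

Picture limit reached, so from here I'll use numbers. The measured depth is about 37 mm with no slip in the grip: the green band and handle edge haven't moved in the wrist view. A 1.5 mm nudge will confirm the drag while the blade is sliding.

Request:
step_arm --moves '[0, 0, 0.003, 0, 1]'

```text
clock: 15.25
position: [0.651, -0.0728, 0.1396]
ee_rot: [0.0, 0.994, -0.112, 0.002]
contact_force: [-0.3, 0.4, 8.3]
width: 0.017
```

Request:
step_arm --moves '[0, 0, 0, 0, 1, 0, 0, 0, 0, 1, 0, 0, 0, 0, 1, 0, 0, 0, 0, 1, 0, 0, 0, 0, 1]'

```text
clock: 15.75
position: [0.651, -0.0729, 0.1393]
ee_rot: [0.0, 0.994, -0.112, 0.002]
contact_force: [1.0, 0.3, 5.6]
width: 0.0174
```

```bash
python3 - <<'E'
from h import *
import pickle
st(); d=grab('wrist'); w=pickle.load(open('w11.pkl','rb')); t=grab('top'); s=grab('side'); st()
ts=pickle.load(open('ts2.pkl','rb'))
# brass shift: side & top compare before/after
for n,a,b in(('top',ts[0],t),('side',ts[1],s)):
    for c in('orange','yellow'):
        print(n,c,[(cv2.boundingRect(k),cv2.contourArea(k)) for k in blobs(a,c,25)[1][:4]],'->',[(cv2.boundingRect(k),cv2.contourArea(k)) for k in blobs(b,c,25)[1][:4]])
h=cv2.cvtColor(d['frame'],cv2.COLOR_BGR2HSV)
for v in (222,200): print(v,' '.join(f'{a[1]}/{a[2]}' for a in h[v,240:320:2]))
E
```

```text
t 15.75 pos [ 0.651  -0.0729  0.1393] xax [ 0.975 -0.223  0.004] zax [ 0.004 -0.001 -1.   ] F [1.  0.3 5.6] w 0.0174
t 15.9 pos [ 0.651  -0.0728  0.1394] xax [ 0.975 -0.223  0.004] zax [ 0.004 -0.001 -1.   ] F [ 0.6 -0.5  7. ] w 0.0171
top orange [((303, 181, 7, 18), 38.0)] -> [((382, 267, 16, 14), 177.5), ((402, 185, 18, 24), 55.0), ((298, 185, 8, 20), 48.5)]
top yellow [((375, 254, 32, 14), 193.5), ((391, 284, 9, 11), 52.5)] -> [((380, 256, 28, 39), 406.0)]
side orange [((263, 186, 19, 28), 204.0), ((364, 179, 15, 20), 201.5), ((314, 162, 20, 10), 80.0)] -> [((262, 185, 20, 29), 266.0), ((364, 179, 16, 20), 204.0), ((314, 162, 20, 20), 143.0)]
side yellow [((353, 190, 38, 27), 532.0)] -> [((352, 190, 39, 27), 577.5)]
222 24/202 24/202 24/201 23/199 24/200 79/181 151/167 153/167 151/165 153/163 152/161 153/130 156/118 153/117 153/117 152/121 153/122 152/109 154/98 135/96 15/83 13/81 16/82 18/145 21/135 18/138 20/139 20/138 20/156 19/158 19/158 16/180 3/243 3/244 2/250 14/212 22/171 24/172 22/171 22/172
200 22/205 23/203 24/204 24/203 23/202 80/186 150/172 152/170 152/170 152/169 152/169 153/170 152/169 139/117 31/165 56/149 149/108 156/106 151/108 144/110 36/163 22/174 22/171 21/120 19/118 21/120 16/127 1/244 1/251 0/250 0/250 1/250 0/250 0/250 0/250 4/250 3/250 3/250 3/250 3/250
```

```bash
python3 - <<'E'
from h import *
st(); job.sign_off(); st()
E
```

```text
t 15.9 pos [ 0.651  -0.0728  0.1394] xax [ 0.975 -0.223  0.004] zax [ 0.004 -0.001 -1.   ] F [ 0.6 -0.5  7. ] w 0.0171
the job is handed in; nothing more can be done
the job is handed in; nothing more can be done
```

The job is handed in at 15.9 s on the clock. The plug is parked in the yellow block, and the gauge is held upright in the clamp with its blade between the plates. The sign-off gives no verdict, so none is known.

**Plug:** I pulled the orange plug from its socket and parked it in the yellow block. The first lowering was off target: the shank pressed on the block's top, peaking at 41 N. I lifted, re-aimed and inserted it. It seated under a 12 N press and was let go. Afterwards its top and side pixels matched the expected parked position.

**Gauge:** I drew it from its stand by the red handle and slid it between the plates. Last checks:

| Check | Value |
|---|---|
| Blade tip below the plate tops | about 38 mm (allowed 27–44) |
| Blade to gap seam, seen just above the mouth | within about 0.5 mm |
| Tool tilt | about 0.004 rad |
| Slip in the grip | none seen |
| Upward force on the tool while sliding | about 8 N |
| Upward force on the tool at rest | 6–7 N |

**What was weaker:** the sliding force read slightly under the stated 10–18 N, perhaps because the arm had nearly stopped. The brass plate's travel and the plate forces were not measured directly. The depth comes from the arm's pose and my grasp-height estimate. The side view shows the green band level with the plate tops. My last picture was refused because the 12-picture limit was reached, so the final check used pixel numbers only. I did not measure the beaker, jar and dish at the end.

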